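# Rock the reversed filter cube out of its rack

## Task

One of the three filter cubes in the rack has been pushed in the wrong way round: its foot's tongue points to the back of the rack, away from you, while the others' tongues point to the front. The rack only stands on the bench and a straight pull would bring it up with the cube, so rock that cube sideways, along the length of the rack, until first one side and then the other slips past its ball catch; the rack must not be lifted, and it, the other two seated cubes and the things around stay where they are. Finish while still holding the freed cube in the gripper, level and just clear of the rack, one to three centimetres above it and over the bay it came out of, so that I can blow out its seat.

Things in the scene. Friction and masses are not known exactly. Their poses are not given: they have to be found in the camera images.
- rack: Filter cube rack: loose steel base plate 84 x 280 x 8 mm, 1.1 kg, standing free on the worktop, three bays in a row 70 mm apart. Origin: centre of its underside. -x points to its front (towards the robot), y along its length, z up. Bay floors are the plate's top, 8 mm over the worktop. Low corner stops (5 mm) before and behind each foot leave the tongue free.
- bay_1 (a point): Centre of the floor of the left (+y) bay, 8 mm over the worktop. Every bay: lands left and right of it (walls 22.5 mm from its centre, tops 13.5 mm over its floor, 21.5 mm over the worktop); in each wall a sprung 9 mm steel ball, centre 8 mm over the floor, standing out 3.5 mm, that hooks 2.5 mm over the side edge of the cube's foot.
- bay_2 (a point): Centre of the floor of the middle bay. Every bay: one ball lets its foot edge pass at an upward pull of about 9 N; the edge is past when it has risen 6 to 11 mm, and the ball then springs in beneath it and holds it up (about 11 mm if nothing presses it down). Both balls together hold more than the rack weighs.
- bay_3 (a point): Centre of the floor of the right (-y) bay
- rack_end_left (a point): Middle of the underside's edge at the +y end of the rack (140 mm from the origin); height 0 while the rack stands
- rack_end_right (a point): Middle of the underside's edge at the -y end of the rack; height 0 while the rack stands
- cube_1_center (a point): Filter cube on a foot; this point is the centre of its black block (35 mm along x, 34 mm along y, 35 mm high), 29.5 mm above the foot's underside (block from 12 to 47 mm above it). z up; -x points to the tongue's side; a round filter glass is in the opposite (+x) face. Right way round, its -x looks the same way as the rack's -x. Any cube may be in any bay. Grip it on its +y and -y faces.
- cube_1_tongue (a point): End of that cube's tongue: aluminium tab 16 mm wide, 37.5 mm from the cube's vertical centre line along its -x
- cube_2_center (a point): The same for the second filter cube
- cube_2_tongue (a point): End of the second cube's tongue
- cube_3_center (a point): The same for the third filter cube
- cube_3_tongue (a point): End of the third cube's tongue
- cube_1: First cube with its foot, about 0.13 kg; origin: centre of the foot's underside, axes as for its centre point. Aluminium foot 40 mm along x, 43 mm along y, 5 mm thick, its side edges (y = +-21.5 mm) half-round, radius 2.5 mm; above it a black neck 30 x 30 mm, then the block
- cube_2: Second cube with its foot; origin: centre of the foot's underside
- cube_3: Third cube with its foot; origin: centre of the foot's underside
- air_blower: Rubber air blower bulb with nozzle, 51 x 129 x 49 mm, lying loose behind the rack; bystander. Origin: centre of its underside
- dust_cap: Round black cap, 34 mm across, 12 mm high, loose beyond the rack's right end; bystander
- coverslips: Small white box 28 x 28 x 14 mm, loose beyond the rack's left end; bystander
Not all that is in view belongs to the job. Leave any green or yellow look-alike of the cube_3 alone.

How it is judged:
By the outcome, as a careful person would: the job done as asked, in the order asked, and still so for the second after the job is handed in, while the arm keeps its last pose, push and grip.
It also fails if it takes over 40 s, if anything falls off the work surface, if the arm or the gripper's body presses on something with over 40 N, if the wrist force passes 120 N, or if a joint passes its speed limit or range.

## Robot

A 6-joint arm with a two-finger parallel gripper is mounted at the origin on a cart in front of the work surface, level with it; the furniture and walls round the work are solid. World frame = base frame: x ahead of the robot, y to its left, z up, the work surface at z = 0. Lengths are in m, angles in rad, forces in N, time in s.
With the tool pointing down it reaches from about 0.35 to 0.775 m from the base axis. Payload 5.5 kg.
Tool frame: the origin (TCP) lies at the very end of the fingers, on their centre line; the grasp point (between the pads) lies 19 mm behind it; z points along the fingers, y is the line along which they close (so a half turn about z gives the same grasp; the last joint's range is limited). The gripper opens to 85 mm and grips with 20 to 120 N. Pads are 22 mm wide; open, the fingers measure 114 mm over their backs; the gripper's body (76 mm by 85 mm) begins 54 mm behind the grasp point. The pads swing forward as they close: fully open they stand 13 mm farther back than shut.
Start: joints at [-1.403, 0.313, 0.046, 1.304, 0, 1.431], TCP at [0.174, -0.548, 0.231] pointing down, gripper open.
Joint ranges: [-2.76, 2.76], [-0.86, 1.69], [-1.03, 1.26], [-2.2, 2.34], [-1.47, 1.5], [-3.14, 3.14]. Speed limits (rad/s): [2.57, 2.57, 3.14, 3.14, 3.14, 3.14].

## Interface

Orientations are given as a unit quaternion [w, x, y, z].
In Python, from workcell import env, cams, ticket, spotter gives the robot as it stands.
- The arm moves only by the tool jog_arm, never from a script. Its argument "increments" is a list that holds one entry, the list of rows, each a list of 7 numbers: the shift along the tool's x, y, z in units of 0.25 m (1.0 is 0.25 m), then the turn, a rotation vector about the tool's x, y, z in units of 180 degrees (1.0 is 180 degrees), then the closure in counts, from 0 (fully open) to 255 (shut). A call has 1 to 20 rows; each row shifts and turns the commanded pose from where the row before left it, along the tool's axes as they then stand; what a row does not reach is not made up. A row lasts 1/10 s, in which the tool goes at most 50 mm and 8.59 degrees, less where a joint would pass 70% of its speed; a pose out of reach is approached as far as the arm can. A call with a number of a shift or a turn outside -1 to 1 is refused whole. A call with a gripper value outside its range is refused whole. The fingers move at their own pace and stop on an object; "force" is the grip in N (left out, the last holds). Time passes only in rows, so rows that do not move let the fingers close. It gives the time, the measured TCP pose, the force, the opening and the grip force at its end, in the units of the state.
- env.get_state(): the state, without advancing time (a new reading comes with each control period).
- cams.read_camera(name): name is "scene" or "top" or "wrist"; returns a dict with "pixels" (480x640x3 uint8, red, green, blue), "fx", "fy", "cx", "cy" (pixels), "k1" (the pictures are not rectified: a ray, as slopes to the right and down, at radius r is drawn at 1 + k1 r^2 times it, then the intrinsics apply), "xyz" and "attitude" of the camera in the world; the wrist camera has in their place "mount" (4x4, takes a point from camera to tool coordinates, whose origin is the TCP and whose axes are the flange's). Camera axes: x right, y down, z forward; pixel columns grow to the right and rows downward; lengths in m; the calibration is good to about 2 mm. A picture is of the moment at which its call begins: read the wrist's pose just before it. There is no depth.
- ticket.hand_in(): hands the job in; it is judged then, once.
Trained networks look in the newest picture that a camera, given by its name, has taken for a name from the list of things; names that differ only in an ending like _2 or _b are one class to them, and where a whole thing is asked for, a point or a joint stands for the part that bears it (a point fixed in the world has none). Each returns a list of dicts, best first, with "conf" (0 to 1); they miss things now and then, are a little off and sometimes report something else, mostly with a low value. They report only what shows in the picture. A call takes as long as a camera call. They do not tell look-alikes from the thing itself.
- spotter.find_in(target, camera): "uv" ([column, row] in pixels, amid what is visible of it).
- spotter.cut_out(target, camera): "region" (480x640 bool, what is visible of it) and "uv" ([column, row] in pixels, amid what is visible of it).
- spotter.landmark_of(target, camera): "uv" ([column, row] in pixels: a listed point, or the origin of a listed thing).
The state is a dict: "clock": time; "joint_pos": joint angles; "qvel": joint speeds; "tau": joint torques, N m; "tcp_pos": TCP position; "orientation": TCP orientation; "wrist_force": force on the tool from outside, world axes, zero at the start; "ft_torque": the same for the moment, N m; "finger_gap": finger opening in m; "grip_force": force on a finger pad.
Only numpy, scipy, OpenCV 4.12 (cv2) and the standard library are available. Lean on these libraries where they do the work, as an engineer would, in place of code of your own. Each camera call takes 0.05 s, during which the arm holds its last target. There are 200 camera calls.

## Working session

There is one attempt and no reset: what is moved stays moved. The work goes in short steps, Python scripts to look and compute and a tool call to move; the robot and the scene stay as the last step left them, time stands still between calls to the robot, and variables do not carry over. Pictures are saved under pics/ and viewed, at most 10 in all, crops included, and the job is handed in when it is done.

Besides the shell and the picture viewer there is one more tool, called after "Emit:" by a JSON object that holds its "api" and its "payload", one argument or row to a line. jog_arm: Moves the arm, as the interface text tells. Shifts and turns lie within -1 to 1; 1 stands for 0.25 m of shift or 180 degrees of turn. Its arguments: {"type":"object","properties":{"increments":{"type":"array"},"force":{"type":"number"}},"required":["increments"]}

```bash
ls; mkdir -p pics
cat > h.py <<'E'
import numpy as np, cv2
from scipy.spatial.transform import Rotation as R
from workcell import env,cams,ticket,spotter
def q2R(q): return R.from_quat([q[1],q[2],q[3],q[0]]).as_matrix()
def cam(name):
    s=env.get_state(); c=cams.read_camera(name)
    if 'mount' in c:
        T=np.eye(4);T[:3,:3]=q2R(s['orientation']);T[:3,3]=s['tcp_pos']
        c['T']=T@np.array(c['mount'])
    else:
        T=np.eye(4);a=np.array(c['attitude']);T[:3,:3]=a if a.shape==(3,3) else q2R(a);T[:3,3]=c['xyz'];c['T']=T
    return c
def ray(c,uv):
    d=np.array([(uv[0]-c['cx'])/c['fx'],(uv[1]-c['cy'])/c['fy']]);u=d.copy()
    for _ in range(20): u=d/(1+c['k1']*(u@u))
    return c['T'][:3,3],c['T'][:3,:3]@np.array([u[0],u[1],1])
def at(c,uv,z):
    o,d=ray(c,uv);return o+d*(z-o[2])/d[2]
def proj(c,p):
    q=c['T'][:3,:3].T@(np.array(p)-c['T'][:3,3]);u=q[:2]/q[2];u=u*(1+c['k1']*(u@u))
    return np.array([u[0]*c['fx']+c['cx'],u[1]*c['fy']+c['cy']])
def save(c,n): cv2.imwrite('pics/'+n,c['pixels'][:,:,::-1])
E
python3 - <<'E'
from h import *
s=env.get_state();print(s['clock'],s['tcp_pos'],s['orientation'],s['wrist_force'])
for n in['scene','top']:
    c=cam(n);save(c,n+'1.png');print(n,c['T'].round(3).tolist(),c['fx'],c['k1'])
    for t,z in [('cube_1_center',.0375),('cube_1_tongue',.0105),('bay_1',.008),('rack_end_left',0),('rack_end_right',0),('rack',0)]:
        for r in spotter.landmark_of(t,n)[:6]: print(t,np.round(r['uv'],1),round(r['conf'],2),at(c,r['uv'],z).round(4))
E
```

```text
pics
0.0 [ 0.1740937  -0.54748037  0.23041709] [-9.07625934e-04  9.88180899e-01  1.53289549e-01 -1.57238663e-05] [-0.11150716  0.49226895  0.0639241 ]
scene [[-0.891, -0.352, 0.288, 0.222], [-0.455, 0.68, -0.575, 0.321], [0.006, -0.643, -0.766, 0.851], [0.0, 0.0, 0.0, 1.0]] 530.0299607904433 -0.09329202075871253
cube_1_tongue [324.1 229.7] 0.74 [ 0.5275 -0.3223  0.0105]
cube_1_tongue [295.7 279.6] 0.43 [ 0.5198 -0.1845  0.0105]
bay_1 [341.9 237.3] 0.94 [ 0.4866 -0.3227  0.008 ]
bay_1 [295.1 280.4] 0.89 [ 0.5208 -0.1838  0.008 ]
bay_1 [320.4 258.1] 0.89 [ 0.5018 -0.2544  0.008 ]
rack_end_left [269.8 302.1] 0.87 [ 0.5423 -0.1228  0.    ]
rack_end_left [319.4 262. ] 0.74 [ 0.5018 -0.2502  0.    ]
rack_end_right [358.3 224.1] 0.64 [ 0.4737 -0.3777  0.    ]
rack [317.  262.9] 0.61 [ 0.5051 -0.246   0.    ]
top [[-0.019, -0.98, 0.199, 0.27], [-1.0, 0.02, 0.003, -0.292], [-0.007, -0.199, -0.98, 1.318], [0.0, 0.0, 0.0, 1.0]] 552.2677738576753 -0.0007374695331073169
cube_1_center [341.5 260.5] 0.54 [ 0.482  -0.3243  0.0375]
cube_1_tongue [342.7 250.7] 0.88 [ 0.5103 -0.3284  0.0105]
bay_1 [283.9 249.8] 0.79 [ 0.5159 -0.1867  0.008 ]
bay_1 [309.3 254.2] 0.66 [ 0.5038 -0.2479  0.008 ]
bay_1 [339.4 261.9] 0.62 [ 0.4836 -0.3199  0.008 ]
bay_1 [281.6 246.3] 0.37 [ 0.5246 -0.1812  0.008 ]
rack_end_left [253.  236.2] 0.72 [ 0.5527 -0.1107  0.    ]
rack_end_left [337.7 259.8] 0.26 [ 0.4901 -0.3161  0.    ]
rack_end_left [308.  255.3] 0.19 [ 0.5026 -0.2444  0.    ]
rack_end_right [365.3 269.8] 0.58 [ 0.4644 -0.382   0.    ]
rack_end_right [305.  249.5] 0.26 [ 0.5171 -0.2373  0.    ]
rack [310.6 256.2] 0.75 [ 0.5003 -0.2507  0.    ]
```

Run:
```python
import cv2
a=cv2.imread('pics/scene1.png')[160:360,200:460];b=cv2.imread('pics/top1.png')[180:330,210:405]
cv2.imwrite('pics/m1.png',cv2.resize(a,(780,600),interpolation=2));cv2.imwrite('pics/m2.png',cv2.resize(b,(780,600),interpolation=2))
```

```text
(no output)
```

View pics/m1.png

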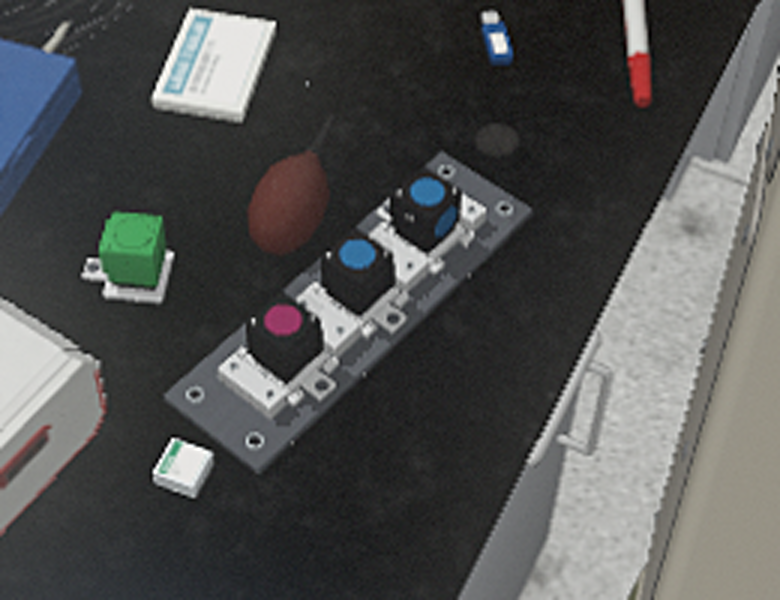

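View pics/m2.png

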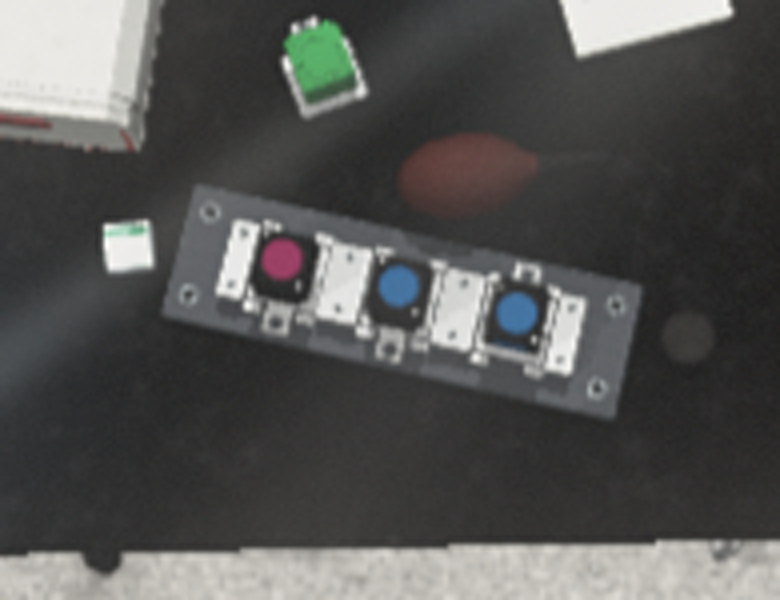

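The top camera shows three candidates in the rack: magenta at (280,245), blue at (310,252) and blue at (339,258). Only the right-hand blue one, in bay_3, has its tongue at the back (342,248). It also shows its filter glass to the front, so it is the cube meant. The green look-alike stands off the rack. I'll move above it for a close look.

Emit:
{"api": "jog_arm", "payload": {
  "increments": [
    [[0.182,-0.06,0,0,0,0,105],[0.182,-0.06,0,0,0,0,105],[0.182,-0.06,0,0,0,0,105],[0.182,-0.06,0,0,0,0,105],[0.182,-0.06,0,0,0,0,105],[0.182,-0.06,0,0,0,0,105],[0.182,-0.06,0,0,0,0,105],[0.182,-0.06,0,0,0,0,105],[0,0,0,0,0,0.0468,105],[0,0,0,0,0,0.0468,105],[0,0,0,0,0,0.0468,105],[0,0,0,0,0,0.0468,105],[0,0,0,0,0,0,105]]
  ],
  "force": 50
}}

```text
clock: 2.0
tcp_pos: [0.4848, -0.3233, 0.2313]
orientation: [0.0, 0.99, -0.14, 0.0]
wrist_force: [0.0, 1.1, -0.6]
finger_gap: 0.0502
grip_force: 0.0
```

Run:
```python
from h import *
s=env.get_state();print(s['clock'],s['tcp_pos'],s['orientation'],s['wrist_force'],s['finger_gap'],s['joint_pos'])
c=cam('wrist');save(c,'w1.png');print(c['T'].round(3).tolist())
for t,z in [('cube_1_center',.0375),('cube_1_tongue',.0105),('bay_1',.008),('rack_end_left',0),('rack_end_right',0),('rack',0)]:
        for r in spotter.landmark_of(t,'wrist')[:6]: print(t,np.round(r['uv'],1),round(r['conf'],2),at(c,r['uv'],z).round(4))
im=c['pixels'][:,:,::-1].copy()
cv2.imwrite('pics/w1.png',im)
```

```text
2.0 [ 0.48484843 -0.32328019  0.23132176] [ 6.10156946e-05  9.90187402e-01 -1.39745858e-01  3.65745755e-05] [ 0.02947606  1.09914734 -0.56998218] 0.05015976224815374 [-7.25756101e-01  3.28326966e-01  6.72576889e-02  1.30959864e+00
 -6.12753410e-05  2.69624605e+00]
[[-0.276, -0.926, -0.258, 0.551], [-0.961, 0.266, 0.074, -0.343], [0.0, 0.269, -0.963, 0.373], [0.0, 0.0, 0.0, 1.0]]
cube_1_center [317.3 207.2] 0.95 [ 0.4877 -0.3199  0.0375]
cube_1_center [162.1 210.8] 0.41 [ 0.5235 -0.1836  0.0375]
cube_1_center [421.8 181.4] 0.33 [ 0.4845 -0.4155  0.0375]
cube_1_tongue [314.7 163.4] 0.6 [ 0.5238 -0.3275  0.0105]
bay_1 [285.7 110.2] 0.18 [ 0.5773 -0.3153  0.008 ]
rack_end_left [109.7 205.5] 0.93 [ 0.5403 -0.1169  0.    ]
rack_end_right [388.1 203.3] 0.84 [ 0.465  -0.3865  0.    ]
rack_end_right [244.2 243.6] 0.67 [ 0.4649 -0.2343  0.    ]
```

View pics/w1.png

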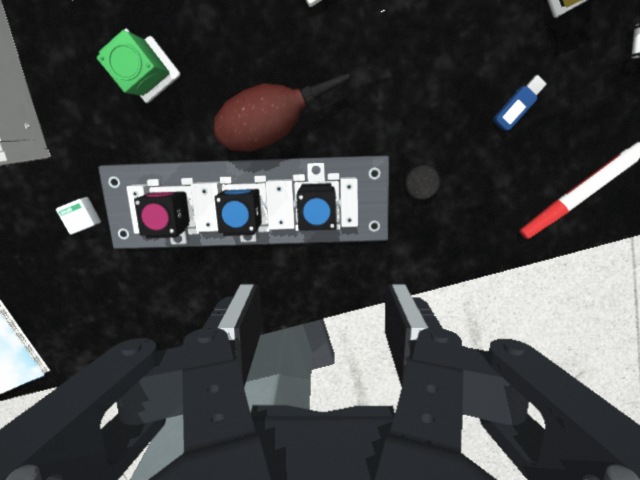

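The wrist view shows the plate corners at about (99,166), (388,156), (388,240) and (113,248). The target's blue disc is at (316,211) with its tongue at the back (316,169). I'll fit the rack pose from these.

Run:
```python
from h import *
c=cam('wrist');g=cv2.cvtColor(c['pixels'],cv2.COLOR_RGB2HSV)
P=[at(c,p,.008)[:2] for p in [(99,166),(388,156),(388.5,240),(113,248)]]
P=np.array(P);print(P.round(4), [np.linalg.norm(P[i]-P[i-1]).round(4) for i in range(4)])
m=P.mean(0);y=(P[0]+P[3]-P[1]-P[2]);y/=np.linalg.norm(y)
print('c',m,'yaw',np.degrees(np.arctan2(-y[0],y[1])),'bay3',m-.07*y)
roi=np.zeros((480,640),np.uint8);roi[190:232,295:340]=1
bl=((g[...,0]>95)&(g[...,0]<118)&(g[...,1]>120)&(g[...,2]>90)&(roi>0))
v,u=np.nonzero(bl);print(len(u),u.mean(),v.mean(),'disc',at(c,(u.mean(),v.mean()),.055))
roi[:]=0;roi[190:235,215:260]=1
bl=((g[...,0]>95)&(g[...,0]<118)&(g[...,1]>120)&(g[...,2]>90)&(roi>0))
v,u=np.nonzero(bl);print('disc2',len(u),at(c,(u.mean(),v.mean()),.055))
print('bay3 proj',proj(c,[*(m-.07*y),.055]))
i=cv2.resize(c['pixels'][140:260,270:430,::-1],(800,600),interpolation=cv2.INTER_CUBIC);cv2.imwrite('pics/w2.png',i)
```

```text
[[ 0.5785 -0.1279]
 [ 0.511  -0.3962]
 [ 0.4301 -0.3776]
 [ 0.4988 -0.1066]] [np.float64(0.0824), np.float64(0.2766), np.float64(0.083), np.float64(0.2795)]
c [ 0.50460659 -0.25208941] yaw -14.17663176612466 bay3 [ 0.48746275 -0.31995758]
600 315.87166666666667 211.05166666666668 disc [ 0.48795919 -0.31913211  0.055     ]
disc2 680 [ 0.50718662 -0.25219293  0.055     ]
bay3 proj [316.95781069 211.33763761]
```

View pics/w2.png

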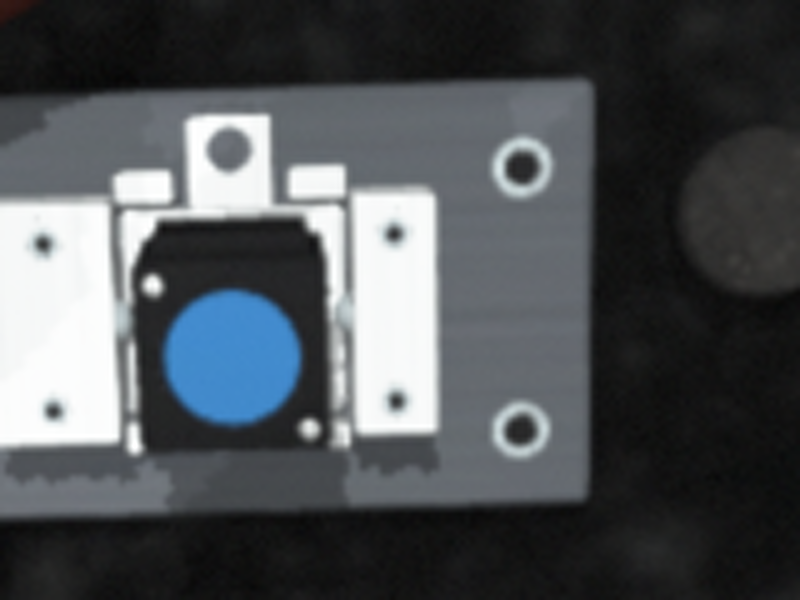

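This confirms the bay_3 cube: its tongue and hole are at the rear (230,150 in the crop) and its filter glass faces the front. I'll go lower and align.

Emit:
{"api": "jog_arm", "payload": {
  "increments": [
    [[0.007,-0.018,0,0,0,0,105],[0,0,0,0,0,-0.0104,105],[0,0,0.14,0,0,0,105],[0,0,0.14,0,0,0,105],[0,0,0.14,0,0,0,105],[0,0,0.14,0,0,0,105],[0,0,0,0,0,0,105],[0,0,0,0,0,0,105]]
  ]
}}

```text
clock: 3.2
tcp_pos: [0.4875, -0.3191, 0.0915]
orientation: [-0.0, 0.992, -0.123, -0.001]
wrist_force: [0.6, 0.5, 0.8]
finger_gap: 0.0503
grip_force: 0.0
```

Run:
```python
from h import *
s=env.get_state();print(s['clock'],s['tcp_pos'],s['orientation'],s['wrist_force'],s['finger_gap'])
c=cam('wrist');save(c,'w3.png')
print('tcp',proj(c,s['tcp_pos']))
Rm=q2R(s['orientation']);t=np.array(s['tcp_pos'])
for y in(-.025,.025): print(proj(c,t+Rm@[0,y,-.005]),proj(c,t+Rm@[-.011,y,-.005]),proj(c,t+Rm@[.011,y,-.005]))
```

```text
3.2 [ 0.48754142 -0.31914381  0.09147256] [-3.70140981e-04  9.92367688e-01 -1.23312384e-01 -5.39223609e-04] [0.62503108 0.5408582  0.78982092] 0.05029563674384507
tcp [321.33529801 304.12867484]
[258.4702607  309.61744411] [259.71761664 334.25793463] [257.18307429 283.95121462]
[384.13970789 309.67762728] [382.89631002 334.31389916] [385.42312992 284.01589121]
```

View pics/w3.png

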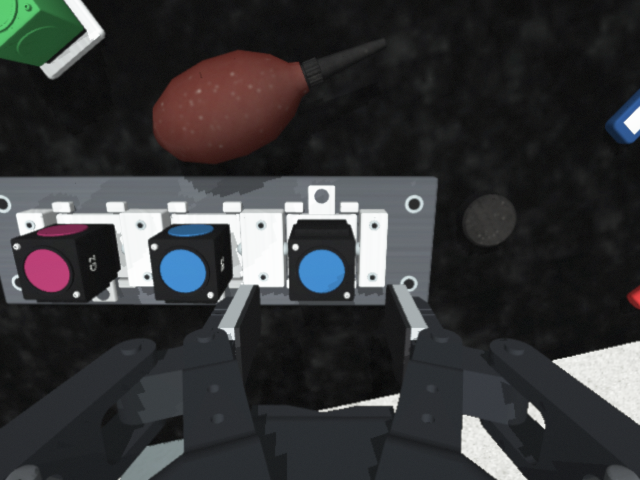

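The fingers straddle the block evenly: finger mid-column is about 323 and block mid-column about 322. The rack edges run horizontal, so yaw is right. I'll descend to TCP z = 28 mm, above the land tops at 21.5 mm, and close.

Emit:
{"api": "jog_arm", "payload": {
  "increments": [
    [[0,0,0.0845,0,0,0,105],[0,0,0.0845,0,0,0,105],[0,0,0.0845,0,0,0,105],[0,0,0,0,0,0,130],[0,0,0,0,0,0,140],[0,0,0,0,0,0,146],[0,0,0,0,0,0,146]]
  ],
  "force": 20
}}

```text
clock: 3.95
tcp_pos: [0.4888, -0.3204, 0.0298]
orientation: [0.001, 0.992, -0.123, 0.001]
wrist_force: [-0.3, 0.6, 0.0]
finger_gap: 0.0367
grip_force: 0.0
```

Emit:
{"api": "jog_arm", "payload": {
  "increments": [
    [[0,0,0,0,0,0,152],[0,0,0,0,0,0,158],[0,0,0,0,0,0,165],[0,0,0,0,0,0,165]]
  ],
  "force": 20
}}

```text
clock: 4.35
tcp_pos: [0.4885, -0.3198, 0.0292]
orientation: [0.0, 0.992, -0.123, 0.001]
wrist_force: [0.9, 2.3, 6.1]
finger_gap: 0.0337
grip_force: 20.5
```

Emit:
{"api": "jog_arm", "payload": {
  "increments": [
    [[0,0,0,0,0,0,255],[0,0,0,0,0,0,255],[0,0,0,0,0,0,255]]
  ],
  "force": 70
}}

```text
clock: 4.65
tcp_pos: [0.4886, -0.3199, 0.0294]
orientation: [0.0, 0.992, -0.123, 0.001]
wrist_force: [0.1, 3.1, 7.5]
finger_gap: 0.0325
grip_force: 71.0
```

Run:
```python
from h import *
s=env.get_state();print(s['clock'],s['tcp_pos'],s['orientation'],s['wrist_force'],s['ft_torque'],s['finger_gap'],s['grip_force'])
c=cam('wrist');save(c,'w4.png')
# rocking: tool frame 2D coordinates: y_t, z_t. cube centre line y_t=0, foot underside at world .008
ztcp=s['tcp_pos'][2]
Rm=q2R(s['orientation'])
def rowsfor(pivot_rack_y,pivot_z,ang_deg,n,p,a):
    # p=(Y,Z) tcp in rack plane rel. bay centre/world z, tool tilt a (about rack x, + = top toward -Y)
    out=[]
    for i in range(n):
        d=np.radians(ang_deg/n); M=np.array([[np.cos(d),-np.sin(d)],[np.sin(d),np.cos(d)]])
        q=np.array([pivot_rack_y,pivot_z]);pn=q+M@(p-q)
        ty=np.array([-np.cos(a),-np.sin(a)]);tz=np.array([np.sin(a),-np.cos(a)])
        dv=pn-p; out.append((dv@ty/.25,dv@tz/.25,d/np.pi));p=pn;a+=d
    return np.round(out,4),p,a
p=np.array([0,ztcp])
for sgn in(1,-1):
    o,p1,a1=rowsfor(sgn*.0215,.0105,-sgn*16,8,p,0.);print(sgn,o.tolist(),p1,np.degrees(a1))
```

```text
4.65 [ 0.48864609 -0.31986152  0.02938559] [ 4.03253723e-04  9.92364739e-01 -1.23331621e-01  1.17220947e-03] [0.11284385 3.08233897 7.50700396] [ 0.39651489 -0.02567872  0.06788548] 0.03254612910034794 70.99846959114075
1 [[-0.0027, -0.003, -0.0111], [-0.0027, -0.003, -0.0111], [-0.0027, -0.003, -0.0111], [-0.0027, -0.003, -0.0111], [-0.0027, -0.003, -0.0111], [-0.0027, -0.003, -0.0111], [-0.0027, -0.003, -0.0111], [-0.0027, -0.003, -0.0111]] [0.00603845 0.0345802 ] -16.0
-1 [[0.0027, -0.003, 0.0111], [0.0027, -0.003, 0.0111], [0.0027, -0.003, 0.0111], [0.0027, -0.003, 0.0111], [0.0027, -0.003, 0.0111], [0.0027, -0.003, 0.0111], [0.0027, -0.003, 0.0111], [0.0027, -0.003, 0.0111]] [-0.00603845  0.0345802 ] 16.0
```

Emit:
{"api": "jog_arm", "payload": {
  "increments": [
    [[0,-0.0027,-0.003,-0.0111,0,0,255],[0,-0.0027,-0.003,-0.0111,0,0,255],[0,-0.0027,-0.003,-0.0111,0,0,255],[0,-0.0027,-0.003,-0.0111,0,0,255]]
  ]
}}

```text
clock: 5.1
tcp_pos: [0.4894, -0.3167, 0.0318]
orientation: [0.07, 0.99, -0.123, -0.007]
wrist_force: [2.1, 3.7, 3.4]
finger_gap: 0.0328
grip_force: 70.5
```

Emit:
{"api": "jog_arm", "payload": {
  "increments": [
    [[0,-0.0027,-0.003,-0.0111,0,0,255],[0,-0.0027,-0.003,-0.0111,0,0,255]]
  ]
}}

```text
clock: 5.3
tcp_pos: [0.4898, -0.3147, 0.0329]
orientation: [0.104, 0.987, -0.122, -0.012]
wrist_force: [1.8, 4.4, 2.3]
finger_gap: 0.033
grip_force: 70.5
```

Emit:
{"api": "jog_arm", "payload": {
  "increments": [
    [[0,-0.0027,-0.003,-0.0111,0,0,255],[0,-0.0027,-0.003,-0.0111,0,0,255],[0,0,0,0,0,0,255],[0,0,0,0,0,0,255]]
  ]
}}

```text
clock: 5.7
tcp_pos: [0.4899, -0.3132, 0.0338]
orientation: [0.137, 0.983, -0.122, -0.016]
wrist_force: [1.5, 3.7, 5.6]
finger_gap: 0.0329
grip_force: 70.9
```

Run:
```python
from h import *
s=env.get_state();print(s['clock'],s['tcp_pos'],s['orientation'],s['wrist_force'],s['ft_torque'],s['finger_gap'],s['grip_force'])
Rm=q2R(s['orientation']);print('tilt',np.degrees(np.arcsin(Rm[:,2]@[.245,.97,0])))
c=cam('wrist');save(c,'w5.png')
d=cam('scene');a=cv2.resize(d['pixels'][180:330,280:420,::-1],(560,600),interpolation=2);cv2.imwrite('pics/s5.png',a)
```

```text
5.7 [ 0.48985823 -0.31320833  0.03378184] [ 0.13737636  0.98285266 -0.12189369 -0.01644119] [1.45946103 3.7164648  5.63956524] [ 0.935766   -0.2273451   0.03553476] 0.032863226527869514 70.86073279380798
tilt -15.912886806224535
```

View pics/w5.png

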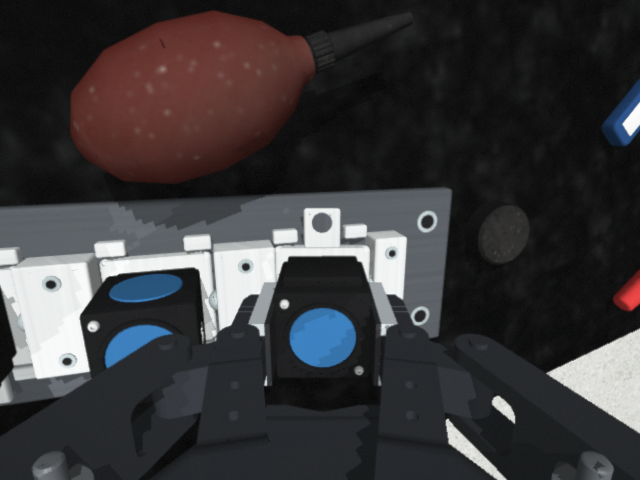

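The cube looks tilted with the gripper and the rack edge undisturbed. I'll check that the cube has not slipped in the grip by comparing disc and tongue positions in the wrist frame before and after.

```bash
cat >> h.py <<'E'
def disc(im):
    g=cv2.cvtColor(im,cv2.COLOR_BGR2HSV);m=np.uint8((g[...,0]>95)&(g[...,0]<118)&(g[...,1]>120)&(g[...,2]>90))
    n,l,st,ce=cv2.connectedComponentsWithStats(m);
    return [(ce[i].round(1).tolist(),st[i].tolist()) for i in range(1,n) if st[i,4]>300]
E
python3 - <<'E'
from h import *
for f in('w4','w5'): 
    im=cv2.imread(f'pics/{f}.png');print(f,disc(im))
a,b=[cv2.imread(f'pics/{f}.png')[180:400,220:470] for f in('w4','w5')]
cv2.imwrite('pics/m5.png',cv2.resize(np.hstack([a,b]),(800,352),interpolation=2))
E
```

```text
w4 [([134.7, 274.9], [101, 263, 68, 24, 1173]), ([116.2, 334.0], [86, 308, 67, 57, 2670]), ([322.3, 337.1], [289, 308, 67, 60, 3164])]
w5 [([625.8, 117.7], [611, 85, 29, 60, 615]), ([145.4, 287.7], [109, 274, 73, 28, 1505]), ([322.3, 337.1], [289, 308, 67, 59, 3141]), ([131.3, 341.5], [105, 324, 68, 44, 1339])]
```

View pics/m5.png

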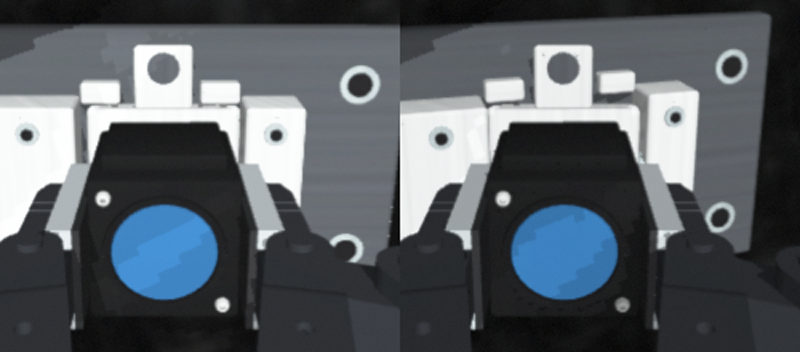

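Run:
```python
from h import *
s=env.get_state()
c=cam('wrist');print('corner exp',proj(c,[.511,-.3962,.008]),'hole')
Yd=np.array([.245,.9695,0]);p0=np.array([.48865,-.31986,.02939])
p=np.array(s['tcp_pos']);a=np.radians(-15.91)
p2=np.array([(p-p0)@Yd,p[2]])
M=lambda a:np.array([[np.cos(a),-np.sin(a)],[np.sin(a),np.cos(a)]])
# body pt (Y,Z) rel tcp at level
tcp0=np.array([0,.02939])
e=lambda y,z:np.array([y,z])-tcp0
L=e(.019,.0105);Rr=e(-.019,.0105)
print('p2',p2*1e3,'left edge',(p2+M(a)@L)*1e3,'right',(p2+M(a)@Rr)*1e3,'along x',(p-p0)@[.9695,-.245,0])
r0=p2+M(a)@Rr; r1=np.array([-.019,r0[1]])
n=9;a1=np.radians(3);pp=p2;aa=a
for i in range(1,n+1):
    an=a+(a1-a)*i/n; r=r0+(r1-r0)*i/n; pn=r-M(an)@Rr
    ty=np.array([-np.cos(aa),-np.sin(aa)]);tz=np.array([np.sin(aa),-np.cos(aa)])
    dv=pn-pp;print(np.round([dv@ty/.25,dv@tz/.25,(an-aa)/np.pi],4), (pn+M(an)@L)*1e3-[0,10.5]);pp=pn;aa=an
```

```text
corner exp [452.5719402  188.83539138] hole
p2 [ 6.45837409 33.79082508] left edge [19.55228986 10.41602092] right [-16.99206238  20.83284958] along x -0.00046733285502367116
[ 0.0037 -0.0025  0.0117] [19.6865294   1.26285314]
[ 0.0037 -0.0025  0.0117] [19.77114966  2.62188118]
[ 0.0037 -0.0026  0.0117] [19.80573687  3.99127766]
[ 0.0037 -0.0026  0.0117] [19.78994452  5.36920123]
[ 0.0037 -0.0026  0.0117] [19.72349386  6.7537991 ]
[ 0.0037 -0.0027  0.0117] [19.60617425  8.14320947]
[ 0.0037 -0.0027  0.0117] [19.43784344  9.53556411]
[ 0.0037 -0.0027  0.0117] [19.21842778 10.92899081]
[ 0.0037 -0.0027  0.0117] [18.94792232 12.32161591]
```

The rack corner is where predicted at (452,189), so the rack was not lifted. The right edge has risen past its ball. Now I'll rock the other way about the right edge.

Emit:
{"api": "jog_arm", "payload": {
  "increments": [
    [[0,0.0037,-0.0028,0.0117,0,0,255],[0,0.0037,-0.0028,0.0117,0,0,255],[0,0.0037,-0.003,0.0117,0,0,255],[0,0.0037,-0.003,0.0117,0,0,255],[0,0.0037,-0.003,0.0117,0,0,255]]
  ]
}}

```text
clock: 6.35
tcp_pos: [0.4877, -0.318, 0.0378]
orientation: [0.046, 0.991, -0.124, -0.006]
wrist_force: [0.0, 1.5, 3.2]
finger_gap: 0.0329
grip_force: 71.0
```

Emit:
{"api": "jog_arm", "payload": {
  "increments": [
    [[0,0.0037,-0.003,0.0117,0,0,255],[0,0.0037,-0.003,0.0117,0,0,255],[0,0.0037,-0.003,0.0117,0,0,255],[0,0.0037,-0.003,0.0117,0,0,255],[0,0,0,0,0,0,255]]
  ]
}}

```text
clock: 6.85
tcp_pos: [0.4875, -0.321, 0.0413]
orientation: [-0.028, 0.992, -0.124, 0.004]
wrist_force: [1.7, 4.9, 5.5]
finger_gap: 0.0331
grip_force: 71.4
```

```bash
cat > st.py <<'E'
from h import *
s=env.get_state()
c=cam('wrist');print('corners exp',proj(c,[.511,-.3962,.008]),disc(c['pixels'][:,:,::-1].copy()))
Yd=np.array([.245,.9695,0]);p0=np.array([.48865,-.31986,.02939]);p=np.array(s['tcp_pos'])
Rm=q2R(s['orientation']);a=np.arcsin(Rm[:,2]@Yd)
M=np.array([[np.cos(a),-np.sin(a)],[np.sin(a),np.cos(a)]]);p2=np.array([(p-p0)@Yd,p[2]])
print('tilt',np.degrees(a),'x tilt',np.degrees(np.arcsin(Rm[2,0])),'F',np.round(s['wrist_force'],1),np.round(s['ft_torque'],2),'t',s['clock'])
for y in(.019,-.019): print((p2+M@(np.array([y,.0105])-[0,.02939]))*1e3-[0,10.5])
save(c,'wl.png');print('grip',s['grip_force'],s['finger_gap'])
E
python3 st.py
```

```text
corners exp [471.85708207 192.83567707] [([150.2, 259.4], [121, 250, 60, 20, 892]), ([134.9, 314.3], [106, 287, 59, 55, 2489]), ([322.2, 337.1], [289, 308, 67, 60, 3165])]
tilt 3.1944370602009946 x tilt 0.057788119601390645 F [1.7 4.9 5.5] [ 1.   -0.36 -0.05] t 6.85
[18.63225505 12.95176706]
[-19.30869976  10.83423361]
grip 71.4126706123352 0.03314784240739283
```

Both edges are past their balls: left 13 mm and right 10.8 mm above the floor, with the right one resting on its ball. Next: lift gently, level, and rise to about 27 mm over the bay floor, which is 14 mm over the lands.

Emit:
{"api": "jog_arm", "payload": {
  "increments": [
    [[0,0,-0.006,0,0,0,255],[0,0,-0.008,0,0,0,255],[0,0,-0.01,-0.009,0,0,255],[0,0,-0.012,-0.009,0,0,255],[0,0,-0.013,0,0,0,255],[0,0,-0.013,0,0,0,255],[0,0,0,0,0,0,255],[0,0,0,0,0,0,255],[0,0,0,0,0,0,255]]
  ]
}}

```text
clock: 7.8
tcp_pos: [0.4872, -0.3212, 0.0562]
orientation: [0.002, 0.992, -0.124, -0.0]
wrist_force: [0.6, -0.4, -1.4]
finger_gap: 0.0329
grip_force: 70.5
```

```bash
python3 st.py
python3 - <<'E'
from h import *
d=cam('scene');a=cv2.resize(d['pixels'][160:340,240:440,::-1],(660,594),interpolation=2)
w=cv2.imread('pics/wl.png');cv2.imwrite('pics/fin.png',np.hstack([cv2.resize(w,(440,330)),cv2.resize(a,(360,330))]))
E
```

```text
corners exp [453.29444932 186.45607624] [([158.7, 250.8], [131, 242, 56, 18, 738]), ([147.5, 301.7], [120, 276, 56, 52, 2272]), ([322.3, 337.0], [289, 308, 67, 59, 3148])]
tilt -0.2703893750976347 x tilt -0.00719044574629032 F [ 0.6 -0.4 -1.4] [0.04 0.02 0.02] t 7.8
[17.2202945  26.76193062]
[-20.77928235  26.94125898]
grip 70.46387314796448 0.0329485943898895
```

View pics/fin.png

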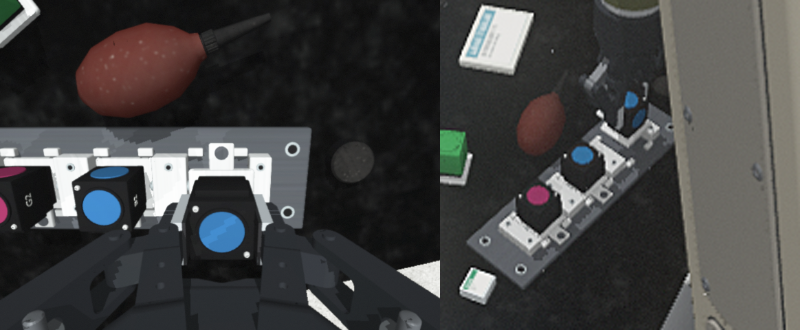

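The cube is free and level at about 27 mm over the bay floor. Wrist load is 1.4 N, which is the cube's weight alone. The rack corner is at (452,186), where predicted, and the other cubes and loose things are undisturbed. I'll hand in.

```bash
python3 -c "
from workcell import ticket
print(ticket.hand_in())"
```

```text
the job is handed in; nothing more can be done
None
```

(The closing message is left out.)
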